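# Grade the morning's eggs into the trays for their sizes

## Task

Sort the four eggs out of the big twelve-cup collecting tray into the three small trays: the big goose egg, the two medium hen eggs and the little bantam egg each go into a free cup of the tray that already holds eggs of that size, one egg to a cup. Set each one gently right down in its cup, standing pointed end down as it does now, without dropping any, and leave the purple cup and the little jar where they stand.

Things in the scene. Friction and masses are not known exactly. Their poses are not given: they have to be found in the camera images.
- egg_goose_center (a point): The goose egg, the largest: a loose plain tan egg, 54 mm wide and 80 mm tall, standing pointed end down in a cup of the collecting tray. This point is its centre, half-way up; it is widest 2 mm above this point; z points up through the blunt end.
- egg_hen_a_center (a point): A hen egg, medium size: a loose plain tan egg, 44 mm wide and 58 mm tall, standing pointed end down in a cup of the collecting tray. This point is its centre, half-way up; it is widest 1 mm above this point; z points up through the blunt end.
- egg_hen_b_center (a point): The other hen egg, just like the first; either may go in any free cup of the hen tray: a loose plain tan egg, 44 mm wide and 58 mm tall, standing pointed end down in a cup of the collecting tray. This point is its centre, half-way up; it is widest 1 mm above this point; z points up through the blunt end.
- egg_bantam_center (a point): The bantam egg, the smallest: a loose plain tan egg, 34 mm wide and 46 mm tall, standing pointed end down in a cup of the collecting tray. This point is its centre, half-way up; it is widest 1 mm above this point; z points up through the blunt end.
- flat: Collecting tray: fixed grey pulp, 4 cups long (its x) by 3 wide (its y), 246 by 186 mm, cups 60 mm apart. Origin: centre of its underside, z up. Only the four loose eggs stand in it, 120 mm or more apart, in its outer rows (y = +/-60 mm); the middle row is empty. Above the table: cup floors 4 mm, ridges and rim 17, posts at cup corners 24 (9 mm wide at the top).
- goose_tray: Tray for goose eggs: fixed grey pulp, 2 cups long (its x) by 2 wide (its y), 134 by 134 mm, cups 64 mm apart. Origin: centre of its underside, z up. The cups at its -x end (x = -32 mm) hold fixed goose eggs (54 mm wide, 80 tall); the free cups are centred at x = +32, y = +/-32 mm. Above the table: cup floors 4 mm, ridges and rim 20, posts at cup corners 28 (9 mm wide at the top).
- hen_tray: Tray for hen eggs: fixed grey pulp, 3 cups long (its x) by 2 wide (its y), 162 by 110 mm, cups 52 mm apart. Origin: centre of its underside, z up. The cups at its -x end (x = -52 mm) hold fixed hen eggs (44 mm wide, 58 tall); the free cups are centred at x = 0 and +52, y = +/-26 mm. Above the table: cup floors 4 mm, ridges and rim 14, posts at cup corners 22 (9 mm wide at the top).
- bantam_tray: Tray for bantam eggs: fixed grey pulp, 3 cups long (its x) by 2 wide (its y), 138 by 94 mm, cups 44 mm apart. Origin: centre of its underside, z up. The cups at its -x end (x = -44 mm) hold fixed bantam eggs (34 mm wide, 46 tall); the free cups are centred at x = 0 and +44, y = +/-22 mm. Above the table: cup floors 4 mm, ridges and rim 14, posts at cup corners 22 (9 mm wide at the top).
- jar_center (a point): A small closed jar with a blue label and white cap, 48 mm wide, 75 mm tall, loose; it stands at the -x end of the goose tray, about 115 mm from that tray's centre. A bystander: leave it. This point is its centre.
- cup_center (a point): An open purple cup, 74 mm wide, 85 mm tall, loose; it stands at the -x end of the bantam tray, about 128 mm from that tray's centre. A bystander: leave it. This point is half-way up on its axis.
Not all that is in view belongs to the job. Leave any red look-alike of the part that bears egg_hen_b_center alone.

How it is judged:
At the end, for the whole second after the job is handed in: Each egg stands in a free cup of its own size's tray: within 13 mm of the cup's centre along each side, at seated height (8 mm below to 6 above), pointed end down within 0.4 rad of upright, released, at rest; jar and purple cup within 30 mm of where they stood (((x of egg_goose_center in the frame of goose_tray between 0.019 and 0.045 m and y of egg_goose_center in the frame of goose_tray between -0.045 and -0.019 m) or (x of egg_goose_center in the frame of goose_tray between 0.019 and 0.045 m and y of egg_goose_center in the frame of goose_tray between 0.019 and 0.045 m)) and z of egg_goose_center in the frame of goose_tray between 0.036 and 0.05 m and angle between each of egg_goose_center, egg_hen_a_center, egg_hen_b_center, egg_bantam_center's own z axis and vertical below 0.4 rad and linear speed of each of egg_goose, egg_hen_a, egg_hen_b, egg_bantam below 0.02 m/s and contact force between the fingers and egg_goose below 0.1 N and ((x of egg_hen_a_center in the frame of hen_tray between -0.013 and 0.013 m and y of egg_hen_a_center in the frame of hen_tray between -0.039 and -0.013 m) or (x of egg_hen_a_center in the frame of hen_tray between -0.013 and 0.013 m and y of egg_hen_a_center in the frame of hen_tray between 0.013 and 0.039 m) or (x of egg_hen_a_center in the frame of hen_tray between 0.039 and 0.065 m and y of egg_hen_a_center in the frame of hen_tray between -0.039 and -0.013 m) or (x of egg_hen_a_center in the frame of hen_tray between 0.039 and 0.065 m and y of egg_hen_a_center in the frame of hen_tray between 0.013 and 0.039 m)) and z of egg_hen_a_center in the frame of hen_tray between 0.025 and 0.039 m and contact force between the fingers and egg_hen_a below 0.1 N and ((x of egg_hen_b_center in the frame of hen_tray between -0.013 and 0.013 m and y of egg_hen_b_center in the frame of hen_tray between -0.039 and -0.013 m) or (x of egg_hen_b_center in the frame of hen_tray between -0.013 and 0.013 m and y of egg_hen_b_center in the frame of hen_tray between 0.013 and 0.039 m) or (x of egg_hen_b_center in the frame of hen_tray between 0.039 and 0.065 m and y of egg_hen_b_center in the frame of hen_tray between -0.039 and -0.013 m) or (x of egg_hen_b_center in the frame of hen_tray between 0.039 and 0.065 m and y of egg_hen_b_center in the frame of hen_tray between 0.013 and 0.039 m)) and z of egg_hen_b_center in the frame of hen_tray between 0.025 and 0.039 m and contact force between the fingers and egg_hen_b below 0.1 N and ((x of egg_bantam_center in the frame of bantam_tray between -0.013 and 0.013 m and y of egg_bantam_center in the frame of bantam_tray between -0.035 and -0.009 m) or (x of egg_bantam_center in the frame of bantam_tray between -0.013 and 0.013 m and y of egg_bantam_center in the frame of bantam_tray between 0.009 and 0.035 m) or (x of egg_bantam_center in the frame of bantam_tray between 0.031 and 0.057 m and y of egg_bantam_center in the frame of bantam_tray between -0.035 and -0.009 m) or (x of egg_bantam_center in the frame of bantam_tray between 0.031 and 0.057 m and y of egg_bantam_center in the frame of bantam_tray between 0.009 and 0.035 m)) and z of egg_bantam_center in the frame of bantam_tray between 0.019 and 0.033 m and contact force between the fingers and egg_bantam below 0.1 N and distance of each of jar_center, cup_center from where it was at the start of the episode below 0.03 m); the robot touches nothing.
It fails at once if an egg is dropped: it moves faster than 0.6 m/s (a fall of some 18 mm) with no finger on it ((linear speed of egg_goose above 0.6 m/s and contact force between the fingers and egg_goose below 0.01 N) or (linear speed of egg_hen_a above 0.6 m/s and contact force between the fingers and egg_hen_a below 0.01 N) or (linear speed of egg_hen_b above 0.6 m/s and contact force between the fingers and egg_hen_b below 0.01 N) or (linear speed of egg_bantam above 0.6 m/s and contact force between the fingers and egg_bantam below 0.01 N)).
It fails at once if the jar is pushed away (over 30 mm) or tipped over (distance of jar_center from where it was at the start of the episode above 0.03 m or angle between jar_center's own z axis and vertical above 0.5 rad).
It fails at once if the cup is pushed away (over 30 mm) or tipped over (distance of cup_center from where it was at the start of the episode above 0.03 m or angle between cup_center's own z axis and vertical above 0.5 rad).
It also fails if it takes over 128 s, if anything falls off the work surface, if the arm or the gripper's body presses on something with over 40 N, if the wrist force passes 120 N, or if a joint passes its speed limit or range.

## Robot

A 6-joint arm with a two-finger parallel gripper is mounted at the origin on the work surface. World frame = base frame: x ahead of the robot, y to its left, z up, the work surface at z = 0. Lengths are in m, angles in rad, forces in N, time in s.
With the tool pointing down it reaches from about 0.225 to 0.875 m from the base axis. Payload 3.4 kg.
Tool frame: the origin (TCP) lies midway between the tips of the shut fingers; the grasp point (between the pads) lies 19 mm behind it (manip.grip_point_offset is the distance from the TCP to the grasp point, in m); z points along the fingers, y is the line along which they close (so a half turn about z gives the same grasp; the last joint's range is limited). The gripper opens to 85 mm and grips with 20 to 120 N. Pads are 22 mm wide; open, the fingers measure 114 mm over their backs; the gripper's body (76 mm by 85 mm) begins 54 mm behind the grasp point. The pads swing forward as they close: fully open they stand 13 mm farther back than shut.
Start: joints at [-1.333, 0.276, 1.505, -0, 1.361, -0.121], TCP at [0.202, -0.538, 0.209] pointing down, gripper open.
Joint ranges: [-2.89, 2.89], [-0.75, 2.08], [0.22, 2.7], [-1.18, 4.32], [0.11, 2.71], [-2.7, 2.7]. Speed limits (rad/s): [2.57, 2.57, 3.14, 3.14, 3.14, 3.14].

## Interface

Orientations are given as a unit quaternion [w, x, y, z].
In Python, from rig import manip gives the robot as it stands.
- The arm moves only by the shell command python3 -m handwheel 'ROWS' [FORCE]. ROWS is JSON, a list of rows, each an object with "translation": the shift along the tool's x, y, z in m, a list of three; "angular": the turn, a rotation vector about the tool's x, y, z in degrees, a list of three; "hand": the closure, from 0 (fully open) to 1 (shut). A call has 1 to 10 rows; each row shifts and turns the commanded pose from where the row before left it, along the tool's axes as they then stand; what a row does not reach is not made up. A row lasts 1/12 s, in which the tool goes at most 41.7 mm and 7.16 degrees, less where a joint would pass 70% of its speed; a pose out of reach is approached as far as the arm can. A call with a gripper value outside its range is refused whole. The fingers move at their own pace and stop on an object; FORCE is the grip in N (left out, the last holds). Time passes only in rows, so rows that do not move let the fingers close. It gives the time, the measured TCP pose, the force, the opening and the grip force at its end, in the units of the state.
- manip.get_state(): the state, without advancing time (a new reading comes with each control period).
- manip.get_image(name): name is "scene" or "top" or "wrist"; returns the picture (480x640x3 uint8, red, green, blue); there is no depth.
- manip.camera_info(name): a dict with "camera_matrix" (3x3 intrinsics, pixels), "k1" (the pictures are not rectified: a ray, as slopes to the right and down, at radius r is drawn at 1 + k1 r^2 times it, then the intrinsics apply), "eye" and "orientation" of the camera in the world; the wrist camera has in their place "tool_from_camera" (4x4, takes a point from camera to tool coordinates, whose origin is the TCP and whose axes are the flange's). Camera axes: x right, y down, z forward; pixel columns grow to the right and rows downward; lengths in m; the calibration is good to about 2 mm. A picture is of the moment at which its call begins: read the wrist's pose just before it. camera_info takes no time and is no camera call.
- manip.sign_off(): hands the job in; it is judged then, once.
The state is a dict: "clock": time; "qpos": joint angles; "qd": joint speeds; "effort": joint torques, N m; "position": TCP position; "ee_rot": TCP orientation; "contact_force": force on the tool from outside, world axes, zero at the start; "moment": the same for the moment, N m; "width": finger opening in m; "gripper_force": force on a finger pad.
Only numpy, scipy, OpenCV 4.12 (cv2) and the standard library are available. Lean on these libraries where they do the work, as an engineer would, in place of code of your own. Each camera call takes 0.05 s, during which the arm holds its last target. There are 200 camera calls.

## Working session

There is one attempt and no reset: what is moved stays moved. The work goes in short steps, Python scripts to look and compute and a shell command to move; the robot and the scene stay as the last step left them, time stands still between calls to the robot, and variables do not carry over. Pictures are saved under pics/ and viewed, at most 14 in all, crops included, and the job is handed in when it is done.

```bash
ls; mkdir -p pics
python3 - <<'E'
from rig import manip
import cv2
for n in ("top","scene"):
    im=manip.get_image(n); cv2.imwrite(f"pics/{n}0.png",im[:,:,::-1])
    print(n,manip.camera_info(n))
print(manip.camera_info("wrist")); print(manip.get_state(),manip.grip_point_offset)
E
```

```text
pics
top {'camera_matrix': array([[513.42199142,   0.        , 322.12616184],
       [  0.        , 513.42199142, 242.09560193],
       [  0.        ,   0.        ,   1.        ]]), 'k1': -0.12435174393122042, 'eye': array([0.24030272, 0.10666848, 1.18526837]), 'orientation': array([ 0.07687561, -0.70019609,  0.7055001 , -0.07800762])}
scene {'camera_matrix': array([[621.27688174,   0.        , 322.07463428],
       [  0.        , 621.27688174, 243.30380655],
       [  0.        ,   0.        ,   1.        ]]), 'k1': 0.0004395135559141412, 'eye': array([ 1.48277093, -0.64658366,  0.94806429]), 'orientation': array([-0.41332432,  0.78744516,  0.40769486, -0.2070701 ])}
{'camera_matrix': array([[361.6419112 ,   0.        , 316.48982657],
       [  0.        , 361.6419112 , 241.82980627],
       [  0.        ,   0.        ,   1.        ]]), 'k1': -0.06791750774136038, 'tool_from_camera': array([[ 1.19579732e-03, -9.57106918e-01, -2.89732494e-01,
         7.48230410e-02],
       [ 9.99998652e-01,  1.47041425e-03, -7.30149162e-04,
         1.31389377e-04],
       [ 1.12485760e-03, -2.89731230e-01,  9.57107386e-01,
        -1.66298319e-01],
       [ 0.00000000e+00,  0.00000000e+00,  0.00000000e+00,
         1.00000000e+00]])}
{'clock': 0.1, 'qpos': array([-1.33299455e+00,  2.76519144e-01,  1.50604207e+00,  1.43795865e-05,
        1.36068673e+00, -1.21054943e-01]), 'qd': array([ 0.00089566, -0.00013583, -0.0035906 , -0.00122389,  0.0016043 ,
        0.00171647]), 'effort': array([ 1.95579858e-03, -4.17702305e+01, -2.46404636e+01, -1.30672984e-04,
        5.75710146e-03,  1.05646222e-05]), 'position': array([ 0.20178926, -0.53787323,  0.20821927]), 'ee_rot': array([-8.26643007e-04,  9.83945804e-01,  1.78465598e-01, -4.12664322e-05]), 'contact_force': array([ 0.1905822 , -0.60695446, -0.89329056]), 'moment': array([-0.02399902,  0.01920816,  0.01774879]), 'gripper_force': 0.0, 'width': 0.08568636672771798} 0.0187
```

View pics/top0.png

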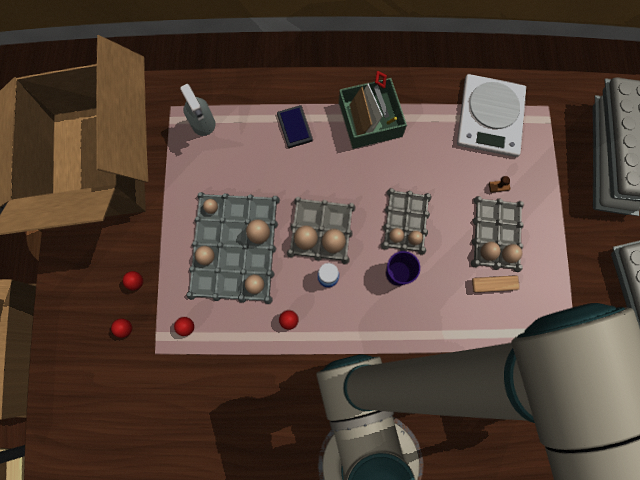

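View pics/scene0.png

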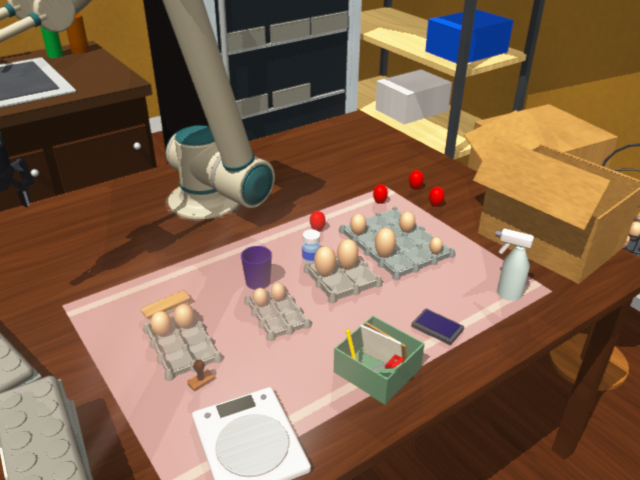

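The top view shows the collecting tray at about (233,247), goose tray (322,231), bantam tray (406,220) and hen tray (498,233). Red look-alikes at (132,281), (121,328), (184,326) and (288,319) are left alone. The plain tan loose eggs are at (209,206) bantam, (257,232) goose, (204,256) and (254,285) hens. I'll confirm them in enlarged crops.

Run:
```python
import cv2
im=cv2.imread("pics/top0.png")
for n,(x,y,w,h,s) in dict(a=(182,184,180,124,4.4),b=(375,180,156,110,5)).items():
    c=cv2.resize(im[y:y+h,x:x+w],None,fx=s,fy=s,interpolation=cv2.INTER_CUBIC)
    for k in range(0,w,20): cv2.putText(c,str(x+k),(int(k*s),10),0,.35,(0,255,255),1); cv2.line(c,(int((k+.5)*s),12),(int((k+.5)*s),18),(0,255,255),1)
    for k in range(0,h,20): cv2.putText(c,str(y+k),(0,int((k+.5)*s)+4),0,.35,(0,255,255),1)
    cv2.imwrite(f"pics/crop{n}.png",c)
```

```text
(no output)
```

View pics/cropa.png

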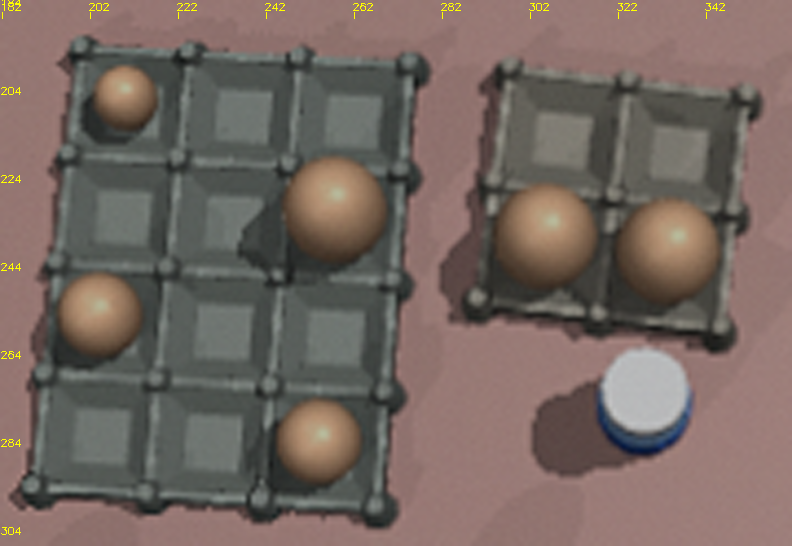

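View pics/cropb.png

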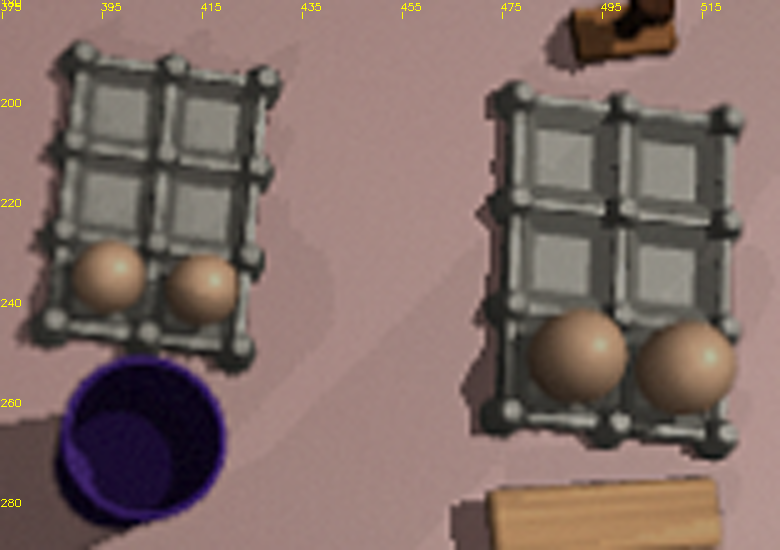

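Crop a: loose tan eggs are bantam (210,206), goose (258,231), hens (204,255) and (254,284). The tray posts and pale cup floors are clear. Crop b shows free cups at the upper ends of the bantam and hen trays. Next I'll fit the tray poses.

```bash
cat > h.py <<'E'
import numpy as np, cv2
from scipy.optimize import least_squares
from scipy.spatial.transform import Rotation as R
from rig import manip
def quat(q): return R.from_quat(np.roll(q,-1))
def proj(P,ci,Rm,eye):
    c=(np.atleast_2d(P)-eye)@Rm; return cv2.projectPoints(c,np.zeros(3),np.zeros(3),ci["camera_matrix"],np.array([ci["k1"],0,0,0.]))[0][:,0]
def unproj(uv,z,ci,Rm,eye):
    n=cv2.undistortPoints(np.array(uv,float).reshape(-1,1,2),ci["camera_matrix"],np.array([ci["k1"],0,0,0.]))[:,0]
    d=np.c_[n,np.ones(len(n))]@Rm.T; return eye+d*((np.atleast_1d(z)-eye[2])/d[:,2])[:,None]
def cam(n,s=None):
    ci=manip.camera_info(n)
    if n!="wrist": return ci,quat(ci["orientation"]).as_matrix(),ci["eye"]
    T=ci["tool_from_camera"]; Q=quat(s["ee_rot"]).as_matrix()
    return ci,Q@T[:3,:3],s["position"]+Q@T[:3,3]
def place(p,L):
    c,s=np.cos(p[2]),np.sin(p[2]); L=np.array(L,float); return np.c_[p[0]+c*L[:,0]-s*L[:,1],p[1]+s*L[:,0]+c*L[:,1],L[:,2]]
def yawdeg(s): x=quat(s["ee_rot"]).as_matrix()[:,0]; return np.degrees(np.arctan2(x[1],x[0]))
E
cat > fit.py <<'E'
from h import *
A=lambda p:[(182+x/4.4-.5,184+y/4.4-.5) for x,y in p]
B=lambda p:[(375+x/5-.5,180+y/5-.5) for x,y in p]
C=cam("top")
D={}
D["flat"]=(A([(245,117),(354,122),(125,217),(236,222),(224,331),(336,335),(101,436),(213,441),(85,45),(412,61),(39,488),(379,505)]),
 [(.09,0,.004),(.09,-.06,.004),(.03,.06,.004),(.03,0,.004),(-.03,0,.004),(-.03,-.06,.004),(-.09,.06,.004),(-.09,0,.004),(.12,.09,.024),(.12,-.09,.024),(-.12,.09,.024),(-.12,-.09,.024)])
D["goose"]=(A([(562,138),(680,153),(511,69),(628,80),(747,97),(480,298),(721,330)]),[(.032,.032,.004),(.032,-.032,.004),(.064,.064,.028),(.064,0,.028),(.064,-.064,.028),(-.064,.064,.028),(-.064,-.064,.028)])
D["bantam"]=(B([(121,111),(212,126),(112,200),(200,213),(85,53),(176,66),(267,77),(56,320),(240,346)]),[(.044,.022,.004),(.044,-.022,.004),(0,.022,.004),(0,-.022,.004),(.066,.044,.022),(.066,0,.022),(.066,-.044,.022),(-.066,.044,.022),(-.066,-.044,.022)])
D["hen"]=(B([(562,158),(666,170),(560,262),(664,277),(517,92),(624,104),(733,119),(511,410),(724,433)]),[(.052,.026,.004),(.052,-.026,.004),(0,.026,.004),(0,-.026,.004),(.078,.052,.022),(.078,0,.022),(.078,-.052,.022),(-.078,.052,.022),(-.078,-.052,.022)])
cups=dict(flat=[(.09,.06,0),(.03,-.06,0),(-.03,.06,0),(-.09,-.06,0)],goose=[(.032,.032,0),(.032,-.032,0)],bantam=[(.044,.022,0),(.044,-.022,0)],hen=[(.052,.026,0),(.052,-.026,0)])
for n,(uv,L) in D.items():
    r=least_squares(lambda p:(proj(place(p,L),*C)-uv).ravel(),[.3,.1,0])
    print(n,r.x[:2].round(4),np.degrees(r.x[2]).round(2),"res px",np.abs(r.fun).max().round(2)); print(place(r.x,cups[n])[:,:2].round(4).tolist())
print("eggs",unproj(A([(125,98),(336,210),(99,315),(319,442)]),[.028,.046,.034,.034],*C).round(4).tolist())
E
python3 fit.py
```

```text
flat [0.4949 0.312 ] -3.44 res px 1.24
[[0.5883, 0.3665], [0.5213, 0.2503], [0.4686, 0.3737], [0.4015, 0.2575]]
goose [0.5323 0.1059] -7.44 res px 0.97
[[0.5682, 0.1335], [0.5599, 0.0701]]
bantam [ 0.5543 -0.0964] -8.48 res px 0.43
[[0.601, -0.0812], [0.5945, -0.1247]]
hen [ 0.5222 -0.3156] -6.48 res px 0.85
[[0.5768, -0.2956], [0.5709, -0.3473]]
eggs [[0.5883, 0.3682, 0.028], [0.521, 0.2507, 0.046], [0.4685, 0.3757, 0.034], [0.4012, 0.2587, 0.034]]
```

```bash
cat > go.py <<'E'
# usage: go.py x y z [yawdeg]: total tool-axis shift (before turn) and turn about tool z
import sys; from h import *
s=manip.get_state(); a=[float(v) for v in sys.argv[1:]]
Q=quat(s["ee_rot"]).as_matrix(); d=np.array(a[:3])-s["position"]
print("t",round(float(s["clock"]),1),"pos",s["position"].round(4),"yaw",yawdeg(s).round(2),"tilt",np.degrees(np.arccos(-Q[2,2])).round(2),"w",round(float(s["width"]),4),"gf",s["gripper_force"].round(1),"F",s["contact_force"].round(1))
print("tool shift mm",(1000*Q.T@d).round(1), "turn z", (yawdeg(s)-a[3]).round(2) if len(a)>3 else "")
E
python3 -m handwheel '[{"translation":[0,0,0],"angular":[0,0,-7.15],"hand":0},{"translation":[0,0,0],"angular":[0,0,-7.15],"hand":0},{"translation":[0,0,0],"angular":[0,0,-7.15],"hand":0},{"translation":[0,0,0],"angular":[0,0,-7.15],"hand":0},{"translation":[0,0,0],"angular":[0,0,-7.15],"hand":0},{"translation":[0,0,0],"angular":[0,0,-7.15],"hand":0},{"translation":[0,0,0],"angular":[0,0,-7.15],"hand":0},{"translation":[0,0,0],"angular":[0,0,-7.15],"hand":0},{"translation":[0,0,0],"angular":[0,0,-7.15],"hand":0},{"translation":[0,0,0],"angular":[0,0,0],"hand":0}]' 25
python3 go.py .4012 .258 .2 85
```

```text
clock: 0.93
position: [0.2018, -0.5381, 0.2085]
ee_rot: [-0.0, 0.737, 0.676, 0.0]
contact_force: [0.4, 0.1, 1.1]
width: 0.0854
gripper_force: 0.0Traceback (most recent call last):
  File "go.py", line 5, in <module>
    print("t",round(float(s["clock"]),1),"pos",s["position"].round(4),"yaw",yawdeg(s).round(2),"tilt",np.degrees(np.arccos(-Q[2,2])).round(2),"w",round(float(s["width"]),4),"gf",s["gripper_force"].round(1),"F",s["contact_force"].round(1))
                                                                                                                                                                                  ^^^^^^^^^^^^^^^^^^^^^^^^
AttributeError: 'float' object has no attribute 'round'
```

```bash
sed -i 's/s\["gripper_force"\].round(1)/round(float(s["gripper_force"]),1)/' go.py; python3 go.py .4012 .258 .2 85
```

```text
t 0.9 pos [ 0.2018 -0.5381  0.2085] yaw 85.02 tilt 0.06 w 0.0854 gf 0.0 F [0.4 0.1 1.1]
tool shift mm [810.4 129.5   9.3] turn z 0.02
```

```bash
for i in 1 2; do python3 -m handwheel '[{"translation":[0.04,0.0064,0],"angular":[0,0,0],"hand":0},{"translation":[0.04,0.0064,0],"angular":[0,0,0],"hand":0},{"translation":[0.04,0.0064,0],"angular":[0,0,0],"hand":0},{"translation":[0.04,0.0064,0],"angular":[0,0,0],"hand":0},{"translation":[0.04,0.0064,0],"angular":[0,0,0],"hand":0},{"translation":[0.04,0.0064,0],"angular":[0,0,0],"hand":0},{"translation":[0.04,0.0064,0],"angular":[0,0,0],"hand":0},{"translation":[0.04,0.0064,0],"angular":[0,0,0],"hand":0},{"translation":[0.04,0.0064,0],"angular":[0,0,0],"hand":0},{"translation":[0.04,0.0064,0],"angular":[0,0,0],"hand":0}]' >/dev/null; done
python3 -m handwheel '[{"translation":[0,0,0],"angular":[0,0,0],"hand":0},{"translation":[0,0,0],"angular":[0,0,0],"hand":0}]' >/dev/null
python3 go.py .4012 .258 .2 85
python3 - <<'E'
from h import *
s=manip.get_state(); im=manip.get_image("wrist"); cv2.imwrite("pics/w1.png",im[:,:,::-1])
print(proj([[.4012,.258,.034],[.4685,.3745,.034],[.521,.2505,.046]],*cam("wrist",s)).round(1))
E
```

```text
t 2.8 pos [0.4002 0.2487 0.2083] yaw 84.98 tilt 0.08 w 0.0851 gf 0.0 F [ 0.7  0.3 -0.8]
tool shift mm [9.4 0.2 8.3] turn z -0.02
[[315.8 203.5]
 [381.1  66.1]
 [445.  203.2]]
```

View pics/w1.png

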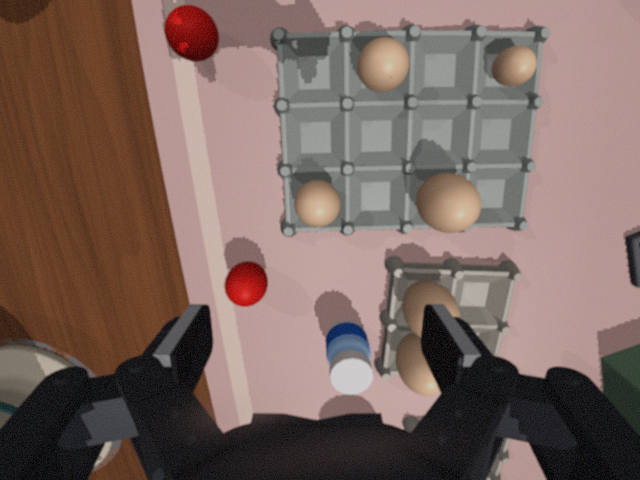

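The wrist view shows the hen egg at (317,203) against a predicted (316,203), so the map holds to about 1 mm. The jar is at (350,360). Descending on hen egg one.

```bash
python3 -m handwheel '[{"translation":[0.0094,0.001,0.02],"angular":[0,0,0],"hand":0},{"translation":[0,0,0.035],"angular":[0,0,0],"hand":0},{"translation":[0,0,0.035],"angular":[0,0,0],"hand":0},{"translation":[0,0,0.035],"angular":[0,0,0],"hand":0},{"translation":[0,0,0.025],"angular":[0,0,0],"hand":0},{"translation":[0,0,0.02],"angular":[0,0,0],"hand":0},{"translation":[0,0,0.015],"angular":[0,0,0],"hand":0},{"translation":[0,0,0.005],"angular":[0,0,0],"hand":0},{"translation":[0,0,0],"angular":[0,0,0],"hand":0}]'>/dev/null;python3 go.py .402 .258 .018 85
python3 -m handwheel '[{"translation":[0,0,0],"angular":[0,0,0],"hand":0.2},{"translation":[0,0,0],"angular":[0,0,0],"hand":0.3},{"translation":[0,0,0],"angular":[0,0,0],"hand":0.4},{"translation":[0,0,0],"angular":[0,0,0],"hand":0.5},{"translation":[0,0,0],"angular":[0,0,0],"hand":0.6},{"translation":[0,0,0],"angular":[0,0,0],"hand":0.7},{"translation":[0,0,0],"angular":[0,0,0],"hand":0.7},{"translation":[0,0,0],"angular":[0,0,0],"hand":0.7},{"translation":[0,0,0],"angular":[0,0,0],"hand":0.7}]' 25 >/dev/null;python3 go.py .402 .258 .018 85
```

```text
t 3.6 pos [0.4011 0.2544 0.0182] yaw 84.74 tilt 0.19 w 0.0852 gf 0.0 F [ 0.8 -0.3  0.2]
tool shift mm [3.6 0.5 0.1] turn z -0.26
t 4.3 pos [0.4024 0.2567 0.02  ] yaw 84.91 tilt 0.06 w 0.038 gf 24.2 F [-1.8  0.3  6. ]
tool shift mm [ 1.3 -0.5  2. ] turn z -0.09
```

Run:
```python
from h import *
im=manip.get_image("scene")[:,:,::-1]
C=cam("scene");u=proj([[.402,.257,.05]],*C)[0].astype(int);print(u)
a=cv2.resize(im[u[1]-45:u[1]+35,u[0]-50:u[0]+50],None,fx=4,fy=4,interpolation=cv2.INTER_CUBIC)
b=cv2.resize(manip.get_image("wrist")[:,:,::-1],None,fx=.66,fy=.66)
c=np.zeros((320,830,3),np.uint8);c[:320,:400]=a;c[:316,404:404+b.shape[1]]=b[:316]
cv2.imwrite("pics/g1.png",c[:,:800])
```

```text
[357 218]
```

View pics/g1.png

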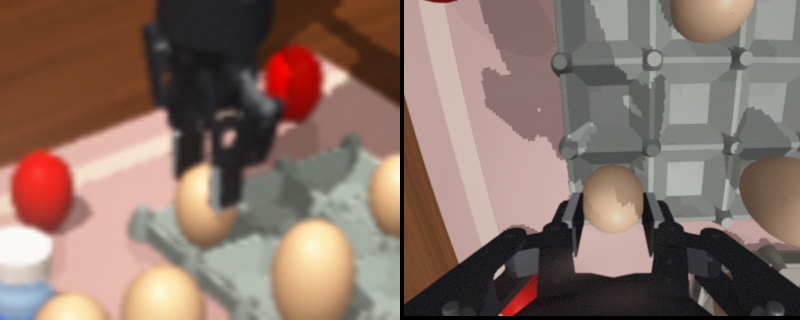

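Both views show the fingers straddling the egg past its middle. Test lift of 12 mm.

```bash
python3 -m handwheel '[{"translation":[0,0,-0.002],"angular":[0,0,0],"hand":0.7},{"translation":[0,0,-0.002],"angular":[0,0,0],"hand":0.7},{"translation":[0,0,-0.002],"angular":[0,0,0],"hand":0.7},{"translation":[0,0,-0.003],"angular":[0,0,0],"hand":0.7},{"translation":[0,0,-0.003],"angular":[0,0,0],"hand":0.7},{"translation":[0,0,0],"angular":[0,0,0],"hand":0.7},{"translation":[0,0,0],"angular":[0,0,0],"hand":0.7}]'>/dev/null;python3 go.py .402 .258 .018 85
python3 - <<'E'
from h import *
im=manip.get_image("scene")[:,:,::-1]
C=cam("scene");u=proj([[.402,.257,.05]],*C)[0].astype(int)
a=cv2.resize(im[u[1]-45:u[1]+35,u[0]-50:u[0]+50],None,fx=4,fy=4,interpolation=cv2.INTER_CUBIC)
b=cv2.resize(manip.get_image("wrist")[:,:,::-1],None,fx=.66,fy=.66)
c=np.zeros((320,830,3),np.uint8);c[:320,:400]=a;c[:316,404:404+b.shape[1]]=b[:316]
cv2.imwrite("pics/g2.png",c[:,:800])
E
```

```text
t 5.0 pos [0.4024 0.2564 0.0312] yaw 84.91 tilt 0.03 w 0.0378 gf 23.9 F [ 0.3  0.  -1.3]
tool shift mm [ 1.6 -0.6 13.2] turn z -0.09
```

View pics/g2.png

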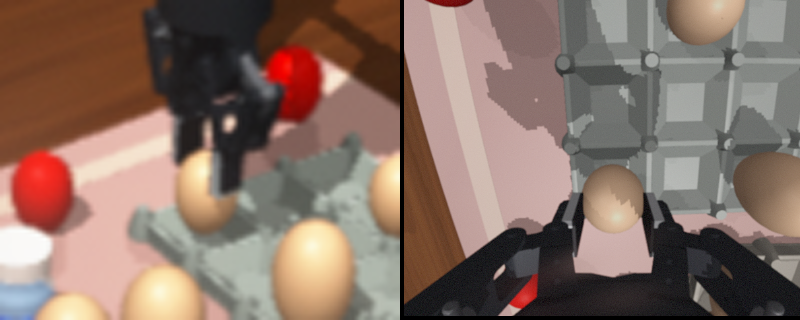

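Egg held: it rose with the fingers, and the second picture shows it clear of its cup. Lifting on.

```bash
python3 -m handwheel '[{"translation":[0,0,-0.005],"angular":[0,0,0],"hand":0.7},{"translation":[0,0,-0.01],"angular":[0,0,0],"hand":0.7},{"translation":[0,0,-0.018],"angular":[0,0,0],"hand":0.7},{"translation":[0,0,-0.022],"angular":[0,0,0],"hand":0.7},{"translation":[0,0,-0.022],"angular":[0,0,0],"hand":0.7},{"translation":[0,0,-0.02],"angular":[0,0,0],"hand":0.7},{"translation":[0,0,-0.012],"angular":[0,0,0],"hand":0.7},{"translation":[0,0,-0.006],"angular":[0,0,0],"hand":0.7},{"translation":[0,0,-0.002],"angular":[0,0,0],"hand":0.7},{"translation":[0,0,0],"angular":[0,0,0],"hand":0.7}]' 40 >/dev/null;python3 go.py .571 -.348 .15 85
```

```text
t 5.9 pos [0.4021 0.2563 0.148 ] yaw 84.91 tilt 0.01 w 0.0373 gf 38.3 F [ 0.2  0.  -1. ]
tool shift mm [-586.9  221.9   -2. ] turn z -0.09
```

```bash
python3 -m handwheel '[{"translation":[-0.0067,0.0025,0],"angular":[0,0,0],"hand":0.7},{"translation":[-0.02,0.0076,0],"angular":[0,0,0],"hand":0.7},{"translation":[-0.0267,0.0101,0],"angular":[0,0,0],"hand":0.7},{"translation":[-0.0267,0.0101,0],"angular":[0,0,0],"hand":0.7},{"translation":[-0.0267,0.0101,0],"angular":[0,0,0],"hand":0.7},{"translation":[-0.0267,0.0101,0],"angular":[0,0,0],"hand":0.7},{"translation":[-0.0267,0.0101,0],"angular":[0,0,0],"hand":0.7},{"translation":[-0.0267,0.0101,0],"angular":[0,0,0],"hand":0.7},{"translation":[-0.0267,0.0101,0],"angular":[0,0,0],"hand":0.7},{"translation":[-0.0267,0.0101,0],"angular":[0,0,0],"hand":0.7}]' >/dev/null
python3 -m handwheel '[{"translation":[-0.0267,0.0101,0],"angular":[0,0,0],"hand":0.7},{"translation":[-0.0267,0.0101,0],"angular":[0,0,0],"hand":0.7},{"translation":[-0.0267,0.0101,0],"angular":[0,0,0],"hand":0.7},{"translation":[-0.0267,0.0101,0],"angular":[0,0,0],"hand":0.7},{"translation":[-0.0267,0.0101,0],"angular":[0,0,0],"hand":0.7},{"translation":[-0.0267,0.0101,0],"angular":[0,0,0],"hand":0.7},{"translation":[-0.0267,0.0101,0],"angular":[0,0,0],"hand":0.7},{"translation":[-0.0267,0.0101,0],"angular":[0,0,0],"hand":0.7},{"translation":[-0.0267,0.0101,0],"angular":[0,0,0],"hand":0.7},{"translation":[-0.0267,0.0101,0],"angular":[0,0,0],"hand":0.7}]' >/dev/null
python3 -m handwheel '[{"translation":[-0.0267,0.0101,0],"angular":[0,0,0],"hand":0.7},{"translation":[-0.0267,0.0101,0],"angular":[0,0,0],"hand":0.7},{"translation":[-0.02,0.0076,0],"angular":[0,0,0],"hand":0.7},{"translation":[-0.0067,0.0025,0],"angular":[0,0,0],"hand":0.7},{"translation":[0,0,0],"angular":[0,0,0],"hand":0.7},{"translation":[0,0,0],"angular":[0,0,0],"hand":0.7}]' >/dev/null
python3 go.py .571 -.348 .0205 83.5
python3 - <<'E'
from h import *
s=manip.get_state();im=manip.get_image("wrist"); cv2.imwrite("pics/w2.png",im[:,:,::-1])
print(proj([[.5768,-.2956,.004],[.5709,-.3473,.004],[.525,-.29,.004]],*cam("wrist",s)).round(1))
E
```

```text
t 8.1 pos [ 0.5703 -0.3476  0.1467] yaw 84.87 tilt 0.2 w 0.0369 gf 38.3 F [-0.2  0.1  0.2]
tool shift mm [ -0.6   1.  126.2] turn z 1.37
[[318.  160.6]
 [316.4 220.9]
 [256.  159.5]]
```

View pics/w2.png

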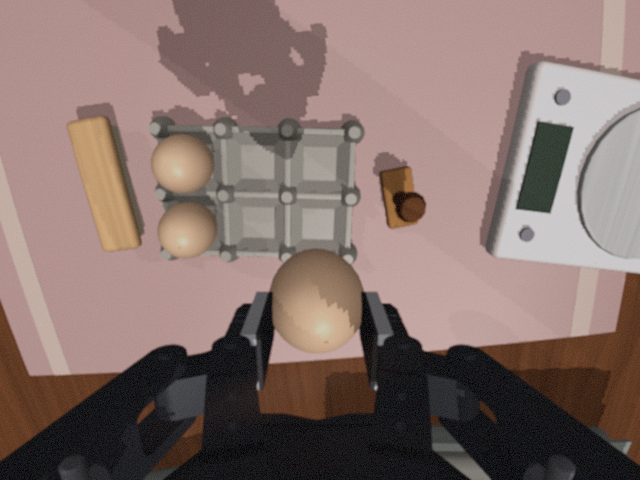

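The picture shows the egg upright in the fingers, with target cup floors at (319,223) and (320,162), within 2 mm of prediction. Lowering now.

```bash
python3 -m handwheel '[{"translation":[-0.001,0.002,0.008],"angular":[0,0,1.4],"hand":0.7},{"translation":[0,0,0.02],"angular":[0,0,0],"hand":0.7},{"translation":[0,0,0.025],"angular":[0,0,0],"hand":0.7},{"translation":[0,0,0.025],"angular":[0,0,0],"hand":0.7},{"translation":[0,0,0.02],"angular":[0,0,0],"hand":0.7},{"translation":[0,0,0.012],"angular":[0,0,0],"hand":0.7},{"translation":[0,0,0.006],"angular":[0,0,0],"hand":0.7},{"translation":[0,0,0.003],"angular":[0,0,0],"hand":0.7},{"translation":[0,0,0.002],"angular":[0,0,0],"hand":0.7},{"translation":[0,0,0],"angular":[0,0,0],"hand":0.7}]' >/dev/null
python3 go.py .572 -.348 .0205 83.5
python3 -m handwheel '[{"translation":[0,0,0.002],"angular":[0,0,0],"hand":0.7},{"translation":[0,0,0.001],"angular":[0,0,0],"hand":0.7},{"translation":[0,0,0.001],"angular":[0,0,0],"hand":0.7},{"translation":[0,0,0],"angular":[0,0,0],"hand":0.7},{"translation":[0,0,0],"angular":[0,0,0],"hand":0.7}]' >/dev/null
python3 go.py .572 -.348 .0205 83.5
```

```text
t 9.0 pos [ 0.5739 -0.3499  0.0278] yaw 83.51 tilt 0.09 w 0.0367 gf 38.3 F [-0.3  0.6 -0.1]
tool shift mm [ 1.6 -2.1  7.3] turn z 0.01
t 9.4 pos [ 0.5733 -0.3497  0.0232] yaw 83.5 tilt 0.02 w 0.0373 gf 38.3 F [ 0.6 -0.8 -0.8]
tool shift mm [ 1.6 -1.5  2.7] turn z 0.0
```

```bash
python3 -m handwheel '[{"translation":[0.001,-0.001,0.001],"angular":[0,0,0],"hand":0.7},{"translation":[0,0,0.001],"angular":[0,0,0],"hand":0.7},{"translation":[0,0,0.001],"angular":[0,0,0],"hand":0.7},{"translation":[0,0,0],"angular":[0,0,0],"hand":0.7},{"translation":[0,0,0],"angular":[0,0,0],"hand":0.7}]' >/dev/null
python3 go.py .572 -.348 .0205 83.5
```

```text
t 9.8 pos [ 0.5724 -0.3486  0.0203] yaw 83.51 tilt 0.01 w 0.037 gf 39.0 F [-1.4  1.2  2.3]
tool shift mm [ 0.5 -0.4 -0.2] turn z 0.01
```

```bash
python3 -m handwheel '[{"translation":[0,0,0],"angular":[0,0,0],"hand":0.54},{"translation":[0,0,0],"angular":[0,0,0],"hand":0.5},{"translation":[0,0,0],"angular":[0,0,0],"hand":0.46},{"translation":[0,0,0],"angular":[0,0,0],"hand":0.4},{"translation":[0,0,0],"angular":[0,0,0],"hand":0.3},{"translation":[0,0,0],"angular":[0,0,0],"hand":0.2},{"translation":[0,0,0],"angular":[0,0,0],"hand":0.2},{"translation":[0,0,0],"angular":[0,0,0],"hand":0.2}]' >/dev/null
python3 go.py .572 -.348 .0205 83.5
python3 -m handwheel '[{"translation":[0,0,-0.005],"angular":[0,0,0],"hand":0.2},{"translation":[0,0,-0.01],"angular":[0,0,0],"hand":0.2},{"translation":[0,0,-0.02],"angular":[0,0,0],"hand":0.2},{"translation":[0,0,-0.03],"angular":[0,0,0],"hand":0.2},{"translation":[0,0,-0.03],"angular":[0,0,0],"hand":0.2},{"translation":[0,0,-0.03],"angular":[0,0,0],"hand":0.1},{"translation":[0,0,-0.02],"angular":[0,0,0],"hand":0},{"translation":[0,0,0],"angular":[0,0,0],"hand":0}]' 25 >/dev/null
python3 go.py .4685 .3745 .17 85;  python3 - <<'E'
from h import *
s=manip.get_state();im=manip.get_image("wrist"); cv2.imwrite("pics/w3.png",im[:,:,::-1])
E
```

```text
t 10.5 pos [ 0.5725 -0.3486  0.02  ] yaw 83.51 tilt 0.0 w 0.0685 gf 0.0 F [-0.1 -0.1  0.5]
tool shift mm [ 0.5 -0.5 -0.5] turn z 0.01
t 11.2 pos [ 0.5752 -0.3506  0.1722] yaw 83.51 tilt 0.69 w 0.0859 gf 0.0 F [ 0.7 -1.   0.7]
tool shift mm [ 708.4 -188.    -4.1] turn z -1.49
```

View pics/w3.png

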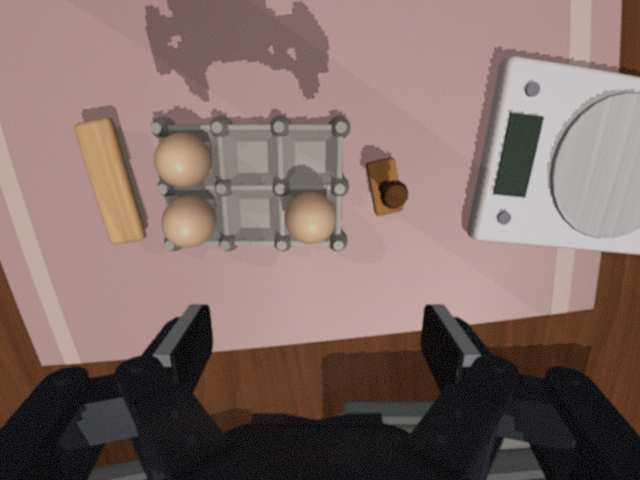

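Hen egg one stands in its cup at (310,217). Going for the second hen egg.

```bash
python3 -m handwheel '[{"translation":[0.039,-0.0104,0],"angular":[0,0,0],"hand":0},{"translation":[0.039,-0.0104,0],"angular":[0,0,0],"hand":0},{"translation":[0.039,-0.0104,0],"angular":[0,0,0],"hand":0},{"translation":[0.039,-0.0104,0],"angular":[0,0,0],"hand":0},{"translation":[0.039,-0.0104,0],"angular":[0,0,0],"hand":0},{"translation":[0.039,-0.0104,0],"angular":[0,0,0],"hand":0},{"translation":[0.039,-0.0104,0],"angular":[0,0,0],"hand":0},{"translation":[0.039,-0.0104,0],"angular":[0,0,0],"hand":0},{"translation":[0.039,-0.0104,0],"angular":[0,0,0],"hand":0}]' >/dev/null
python3 -m handwheel '[{"translation":[0.039,-0.0104,0],"angular":[0,0,0],"hand":0},{"translation":[0.039,-0.0104,0],"angular":[0,0,0],"hand":0},{"translation":[0.039,-0.0104,0],"angular":[0,0,0],"hand":0},{"translation":[0.039,-0.0104,0],"angular":[0,0,0],"hand":0},{"translation":[0.039,-0.0104,0],"angular":[0,0,0],"hand":0},{"translation":[0.039,-0.0104,0],"angular":[0,0,0],"hand":0},{"translation":[0.039,-0.0104,0],"angular":[0,0,0],"hand":0},{"translation":[0.03,-0.008,0],"angular":[0,0,0],"hand":0},{"translation":[0.015,-0.004,0],"angular":[0,0,0],"hand":0},{"translation":[0,0,0],"angular":[0,0,-1.5],"hand":0}]' >/dev/null
python3 -m handwheel '[{"translation":[0,0,0],"angular":[0,0,0],"hand":0},{"translation":[0,0,0],"angular":[0,0,0],"hand":0}]' >/dev/null
python3 go.py .469 .3745 .018 85
python3 - <<'E'
from h import *
s=manip.get_state();im=manip.get_image("wrist")
C=cam("wrist",s); p=proj([[.469,.3745,.034]],*C)[0]
hsv=cv2.cvtColor(im,cv2.COLOR_RGB2HSV); m=cv2.inRange(hsv,(5,60,80),(20,170,255))
m=cv2.morphologyEx(m,cv2.MORPH_OPEN,np.ones((5,5)))
n,l,st,c=cv2.connectedComponentsWithStats(m)
for i in range(1,n):
    if st[i,4]>400: print(c[i].round(1),st[i])
print("pred",p)
E
```

```text
t 12.9 pos [0.47   0.336  0.1639] yaw 85.01 tilt 0.14 w 0.0856 gf 0.0 F [-0.1 -0.3 -1.1]
tool shift mm [ 38.5  -4.1 145.9] turn z 0.01
[310.6 178.1] [ 285  151   53   55 2249]
[456.2 174.2] [ 436  154   43   41 1377]
[383.7 318. ] [ 353  283   63   72 3422]
[372.8 403.4] [ 344  385   55   42 1384]
pred [310.33100486 178.7082936 ]
```

```bash
python3 -m handwheel '[{"translation":[0.025,-0.0027,0.0],"angular":[0,0,0],"hand":0},{"translation":[0.0135,-0.0014,0.01],"angular":[0,0,0],"hand":0},{"translation":[0,0,0.03],"angular":[0,0,0],"hand":0},{"translation":[0,0,0.03],"angular":[0,0,0],"hand":0},{"translation":[0,0,0.03],"angular":[0,0,0],"hand":0},{"translation":[0,0,0.025],"angular":[0,0,0],"hand":0},{"translation":[0,0,0.015],"angular":[0,0,0],"hand":0},{"translation":[0,0,0.005],"angular":[0,0,0],"hand":0},{"translation":[0,0,0],"angular":[0,0,0],"hand":0},{"translation":[0,0,0],"angular":[0,0,0],"hand":0}]'>/dev/null;python3 go.py .469 .3745 .018 85
```

```text
t 13.8 pos [0.4706 0.375  0.0201] yaw 84.98 tilt 0.02 w 0.0853 gf 0.0 F [-0.7  0.5  0.3]
tool shift mm [-0.6 -1.5  2.1] turn z -0.02
```

```bash
python3 -m handwheel '[{"translation":[0,-0.0015,0.001],"angular":[0,0,0],"hand":0.2},{"translation":[0,0,0],"angular":[0,0,0],"hand":0.3},{"translation":[0,0,0],"angular":[0,0,0],"hand":0.4},{"translation":[0,0,0],"angular":[0,0,0],"hand":0.5},{"translation":[0,0,0],"angular":[0,0,0],"hand":0.6},{"translation":[0,0,0],"angular":[0,0,0],"hand":0.7},{"translation":[0,0,0],"angular":[0,0,0],"hand":0.7},{"translation":[0,0,0],"angular":[0,0,0],"hand":0.7},{"translation":[0,0,0],"angular":[0,0,0],"hand":0.7}]' 40 >/dev/null;python3 go.py .469 .3745 .018 85
python3 -m handwheel '[{"translation":[0,0,-0.003],"angular":[0,0,0],"hand":0.7},{"translation":[0,0,-0.004],"angular":[0,0,0],"hand":0.7},{"translation":[0,0,-0.005],"angular":[0,0,0],"hand":0.7},{"translation":[0,0,0],"angular":[0,0,0],"hand":0.7},{"translation":[0,0,0],"angular":[0,0,0],"hand":0.7}]' >/dev/null;python3 go.py .469 .3745 .018 85
```

```text
t 14.6 pos [0.4687 0.3755 0.0201] yaw 85.0 tilt 0.06 w 0.0373 gf 38.7 F [-1.7 -0.2  6.1]
tool shift mm [-1.   0.4  2.1] turn z 0.0
t 15.0 pos [0.469  0.3753 0.0314] yaw 85.01 tilt 0.05 w 0.0372 gf 38.2 F [-0.4  0.3 -0.4]
tool shift mm [-0.8  0.1 13.4] turn z 0.01
```

```bash
python3 -m handwheel '[{"translation":[0,0,-0.005],"angular":[0,0,0],"hand":0.7},{"translation":[0,0,-0.01],"angular":[0,0,0],"hand":0.7},{"translation":[0,0,-0.018],"angular":[0,0,0],"hand":0.7},{"translation":[0,0,-0.022],"angular":[0,0,0],"hand":0.7},{"translation":[0,0,-0.022],"angular":[0,0,0],"hand":0.7},{"translation":[0,0,-0.02],"angular":[0,0,0],"hand":0.7},{"translation":[0,0,-0.012],"angular":[0,0,0],"hand":0.7},{"translation":[0,0,-0.006],"angular":[0,0,0],"hand":0.7},{"translation":[-0.007,0.0018,-0.002],"angular":[0,0,0],"hand":0.7},{"translation":[-0.0205,0.0052,0],"angular":[0,0,0],"hand":0.7}]' >/dev/null
python3 -m handwheel '[{"translation":[-0.0275,0.007,0],"angular":[0,0,0],"hand":0.7},{"translation":[-0.0275,0.007,0],"angular":[0,0,0],"hand":0.7},{"translation":[-0.0275,0.007,0],"angular":[0,0,0],"hand":0.7},{"translation":[-0.0275,0.007,0],"angular":[0,0,0],"hand":0.7},{"translation":[-0.0275,0.007,0],"angular":[0,0,0],"hand":0.7},{"translation":[-0.0275,0.007,0],"angular":[0,0,0],"hand":0.7},{"translation":[-0.0275,0.007,0],"angular":[0,0,0],"hand":0.7},{"translation":[-0.0275,0.007,0],"angular":[0,0,0],"hand":0.7},{"translation":[-0.0275,0.007,0],"angular":[0,0,0],"hand":0.7},{"translation":[-0.0275,0.007,0],"angular":[0,0,0],"hand":0.7}]' >/dev/null
python3 -m handwheel '[{"translation":[-0.0275,0.007,0],"angular":[0,0,0],"hand":0.7},{"translation":[-0.0275,0.007,0],"angular":[0,0,0],"hand":0.7},{"translation":[-0.0275,0.007,0],"angular":[0,0,0],"hand":0.7},{"translation":[-0.0275,0.007,0],"angular":[0,0,0],"hand":0.7},{"translation":[-0.0275,0.007,0],"angular":[0,0,0],"hand":0.7},{"translation":[-0.0275,0.007,0],"angular":[0,0,0],"hand":0.7},{"translation":[-0.0275,0.007,0],"angular":[0,0,0],"hand":0.7},{"translation":[-0.0275,0.007,0],"angular":[0,0,0],"hand":0.7},{"translation":[-0.0275,0.007,0],"angular":[0,0,0],"hand":0.7},{"translation":[-0.0275,0.007,0],"angular":[0,0,0],"hand":0.7}]' >/dev/null
python3 -m handwheel '[{"translation":[-0.0275,0.007,0],"angular":[0,0,0],"hand":0.7},{"translation":[-0.0275,0.007,0],"angular":[0,0,0],"hand":0.7},{"translation":[-0.0205,0.0052,0],"angular":[0,0,0.7],"hand":0.7},{"translation":[-0.007,0.0018,0],"angular":[0,0,0.8],"hand":0.7},{"translation":[0,0,0],"angular":[0,0,0],"hand":0.7},{"translation":[0,0,0],"angular":[0,0,0],"hand":0.7},{"translation":[0,0,0],"angular":[0,0,0],"hand":0.7}]' >/dev/null
python3 go.py .578 -.2966 .0205 83.5
```

```text
t 18.1 pos [ 0.5777 -0.2953  0.1476] yaw 83.56 tilt 0.12 w 0.0372 gf 38.2 F [ 0.1 -0.1  0.3]
tool shift mm [ -1.4   0.6 127.1] turn z 0.06
```

```bash
python3 -m handwheel '[{"translation":[-0.0014,0.0006,0.008],"angular":[0,0,0],"hand":0.7},{"translation":[0,0,0.02],"angular":[0,0,0],"hand":0.7},{"translation":[0,0,0.025],"angular":[0,0,0],"hand":0.7},{"translation":[0,0,0.025],"angular":[0,0,0],"hand":0.7},{"translation":[0,0,0.02],"angular":[0,0,0],"hand":0.7},{"translation":[0,0,0.012],"angular":[0,0,0],"hand":0.7},{"translation":[0,0,0.006],"angular":[0,0,0],"hand":0.7},{"translation":[0,0,0.003],"angular":[0,0,0],"hand":0.7},{"translation":[0,0,0.002],"angular":[0,0,0],"hand":0.7},{"translation":[0,0,0],"angular":[0,0,0],"hand":0.7}]' >/dev/null
python3 -m handwheel '[{"translation":[0,0,0.002],"angular":[0,0,0],"hand":0.7},{"translation":[0,0,0.001],"angular":[0,0,0],"hand":0.7},{"translation":[0,0,0.001],"angular":[0,0,0],"hand":0.7},{"translation":[0,0,0.001],"angular":[0,0,0],"hand":0.7},{"translation":[0,0,0],"angular":[0,0,0],"hand":0.7},{"translation":[0,0,0],"angular":[0,0,0],"hand":0.7}]' >/dev/null
python3 go.py .578 -.2966 .0205 83.5
```

```text
t 19.4 pos [ 0.5789 -0.2984  0.0221] yaw 83.5 tilt 0.01 w 0.0372 gf 38.3 F [ 0.1  0.2 -1.1]
tool shift mm [ 1.7 -1.1  1.6] turn z 0.0
```

```bash
python3 -m handwheel '[{"translation":[0.0015,-0.001,0.001],"angular":[0,0,0],"hand":0.7},{"translation":[0,0,0.001],"angular":[0,0,0],"hand":0.7},{"translation":[0,0,0],"angular":[0,0,0],"hand":0.7},{"translation":[0,0,0],"angular":[0,0,0],"hand":0.7}]' >/dev/null
python3 go.py .578 -.2966 .0205 83.5
python3 -m handwheel '[{"translation":[0,0,0],"angular":[0,0,0],"hand":0.54},{"translation":[0,0,0],"angular":[0,0,0],"hand":0.5},{"translation":[0,0,0],"angular":[0,0,0],"hand":0.46},{"translation":[0,0,0],"angular":[0,0,0],"hand":0.4},{"translation":[0,0,0],"angular":[0,0,0],"hand":0.3},{"translation":[0,0,0],"angular":[0,0,0],"hand":0.2},{"translation":[0,0,0],"angular":[0,0,0],"hand":0.2},{"translation":[0,0,0],"angular":[0,0,0],"hand":0.2}]' >/dev/null
python3 -m handwheel '[{"translation":[0,0,-0.005],"angular":[0,0,0],"hand":0.2},{"translation":[0,0,-0.01],"angular":[0,0,0],"hand":0.2},{"translation":[0,0,-0.02],"angular":[0,0,0],"hand":0.2},{"translation":[0,0,-0.03],"angular":[0,0,0],"hand":0.2},{"translation":[0,0,-0.03],"angular":[0,0,0],"hand":0.2},{"translation":[0,0,-0.03],"angular":[0,0,0],"hand":0.1},{"translation":[0,0,-0.02],"angular":[0,0,0],"hand":0},{"translation":[0,0,0],"angular":[0,0,0],"hand":0}]' 25 >/dev/null
python3 go.py .589 .3675 .165 85;  python3 - <<'E'
from h import *
s=manip.get_state();im=manip.get_image("wrist"); cv2.imwrite("pics/w4.png",im[:,:,::-1])
E
```

```text
t 19.8 pos [ 0.5779 -0.2966  0.0202] yaw 83.52 tilt 0.01 w 0.0373 gf 38.9 F [-0.5  0.6  1.4]
tool shift mm [ 0.   0.1 -0.3] turn z 0.02
t 21.1 pos [ 0.581  -0.2986  0.172 ] yaw 83.51 tilt 0.69 w 0.0858 gf 0.0 F [ 1.  -1.   0.6]
tool shift mm [662.8 -67.4   2.7] turn z -1.49
```

View pics/w4.png

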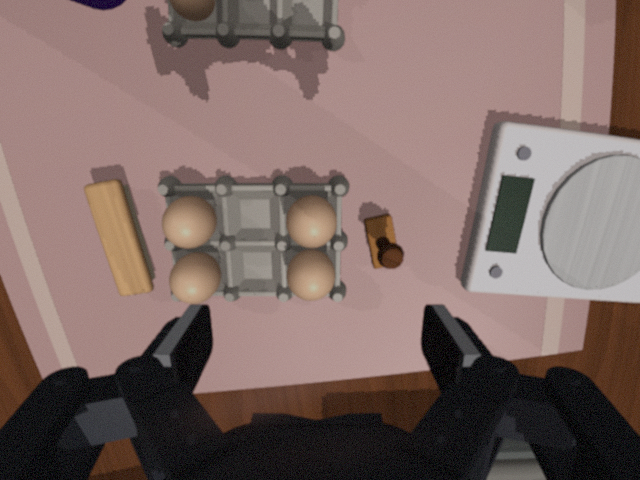

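Both hen eggs stand in their cups at (312,221) and (311,275). Now the bantam egg.

```bash
python3 -m handwheel '[{"translation":[0.039,-0.004,0],"angular":[0,0,0],"hand":0},{"translation":[0.039,-0.004,0],"angular":[0,0,0],"hand":0},{"translation":[0.039,-0.004,0],"angular":[0,0,0],"hand":0},{"translation":[0.039,-0.004,0],"angular":[0,0,0],"hand":0},{"translation":[0.039,-0.004,0],"angular":[0,0,0],"hand":0},{"translation":[0.039,-0.004,0],"angular":[0,0,0],"hand":0},{"translation":[0.039,-0.004,0],"angular":[0,0,0],"hand":0},{"translation":[0.039,-0.004,0],"angular":[0,0,0],"hand":0},{"translation":[0.039,-0.004,0],"angular":[0,0,0],"hand":0}]' >/dev/null
python3 -m handwheel '[{"translation":[0.039,-0.004,0],"angular":[0,0,0],"hand":0},{"translation":[0.039,-0.004,0],"angular":[0,0,0],"hand":0},{"translation":[0.039,-0.004,0],"angular":[0,0,0],"hand":0},{"translation":[0.039,-0.004,0],"angular":[0,0,0],"hand":0},{"translation":[0.039,-0.004,0],"angular":[0,0,0],"hand":0},{"translation":[0.039,-0.004,0],"angular":[0,0,0],"hand":0},{"translation":[0.03,-0.003,0],"angular":[0,0,0],"hand":0},{"translation":[0.015,-0.002,0],"angular":[0,0,0],"hand":0},{"translation":[0,0,0],"angular":[0,0,-1.5],"hand":0},{"translation":[0,0,0],"angular":[0,0,0],"hand":0}]' >/dev/null
python3 -m handwheel '[{"translation":[0,0,0],"angular":[0,0,0],"hand":0},{"translation":[0,0,0],"angular":[0,0,0],"hand":0}]' >/dev/null
python3 go.py .589 .3675 .018 85
cat > eggs.py <<'E'
from h import *
import sys
s=manip.get_state();im=manip.get_image("wrist")
C=cam("wrist",s); a=[float(v) for v in sys.argv[1:]]; p=proj([a],*C)[0]
hsv=cv2.cvtColor(im,cv2.COLOR_RGB2HSV); m=cv2.inRange(hsv,(5,60,80),(20,170,255))
m=cv2.morphologyEx(m,cv2.MORPH_OPEN,np.ones((5,5)))
n,l,st,c=cv2.connectedComponentsWithStats(m)
for i in range(1,n):
    if st[i,4]>300: print(c[i].round(1),st[i],unproj([c[i]],a[2],*C).round(4))
print("pred",p)
E
python3 eggs.py .589 .3675 .028
```

```text
t 22.9 pos [0.5845 0.3352 0.1645] yaw 84.92 tilt 0.09 w 0.0854 gf 0.0 F [ 0.2 -0.1 -0.1]
tool shift mm [ 32.7   1.7 146.5] turn z -0.08
[317.6 184.7] [ 298  164   40   42 1267] [[0.5891 0.3675 0.028 ]]
[253.  327.5] [ 223  293   61   71 3372] [[0.5164 0.2384 0.028 ]]
[252.  407.3] [ 227  390   54   39 1175] [[0.5016 0.145  0.028 ]]
pred [317.43216209 184.66201405]
```

```bash
python3 -m handwheel '[{"translation":[0.02,0.0005,0.0],"angular":[0,0,0],"hand":0},{"translation":[0.0127,0.0005,0.01],"angular":[0,0,0],"hand":0},{"translation":[0,0,0.03],"angular":[0,0,0],"hand":0},{"translation":[0,0,0.03],"angular":[0,0,0],"hand":0},{"translation":[0,0,0.03],"angular":[0,0,0],"hand":0},{"translation":[0,0,0.025],"angular":[0,0,0],"hand":0},{"translation":[0,0,0.015],"angular":[0,0,0],"hand":0},{"translation":[0,0,0.007],"angular":[0,0,0],"hand":0},{"translation":[0,0,0.002],"angular":[0,0,0],"hand":0},{"translation":[0,0,0],"angular":[0,0,0],"hand":0}]'>/dev/null;
python3 -m handwheel '[{"translation":[0,0,0],"angular":[0,0,0],"hand":0.15},{"translation":[0,0,0],"angular":[0,0,0],"hand":0.3},{"translation":[0,0,0],"angular":[0,0,0],"hand":0.3},{"translation":[0,0,0],"angular":[0,0,0],"hand":0.3}]'>/dev/null;python3 go.py .589 .3675 .0145 85
```

```text
t 24.1 pos [0.5891 0.3693 0.0171] yaw 85.01 tilt 0.11 w 0.0597 gf 0.0 F [-0.4  1.3 -0.5]
tool shift mm [-1.8  0.   2.6] turn z 0.01
```

```bash
python3 -m handwheel '[{"translation":[-0.0018,0,0.0025],"angular":[0,0,0],"hand":0.4},{"translation":[0,0,0],"angular":[0,0,0],"hand":0.5},{"translation":[0,0,0],"angular":[0,0,0],"hand":0.5},{"translation":[0,0,0],"angular":[0,0,0],"hand":0.5}]' >/dev/null;python3 go.py .589 .3675 .0145 85
python3 -m handwheel '[{"translation":[0,0,0],"angular":[0,0,0],"hand":0.6},{"translation":[0,0,0],"angular":[0,0,0],"hand":0.7},{"translation":[0,0,0],"angular":[0,0,0],"hand":0.8},{"translation":[0,0,0],"angular":[0,0,0],"hand":0.85},{"translation":[0,0,0],"angular":[0,0,0],"hand":0.85},{"translation":[0,0,0],"angular":[0,0,0],"hand":0.85},{"translation":[0,0,0],"angular":[0,0,0],"hand":0.85}]' 30 >/dev/null;python3 go.py .589 .3675 .0145 85
```

```text
t 24.4 pos [0.5884 0.3671 0.0134] yaw 85.0 tilt 0.01 w 0.043 gf 0.0 F [-0.2  0.3 -0.4]
tool shift mm [ 0.5  0.6 -1.1] turn z 0.0
t 25.0 pos [0.5884 0.3673 0.0136] yaw 85.01 tilt 0.0 w 0.0282 gf 28.7 F [-0.9  0.9  2.3]
tool shift mm [ 0.3  0.6 -0.9] turn z 0.01
```

```bash
python3 -m handwheel '[{"translation":[0,0,-0.003],"angular":[0,0,0],"hand":0.85},{"translation":[0,0,-0.004],"angular":[0,0,0],"hand":0.85},{"translation":[0,0,-0.005],"angular":[0,0,0],"hand":0.85},{"translation":[0,0,0],"angular":[0,0,0],"hand":0.85},{"translation":[0,0,0],"angular":[0,0,0],"hand":0.85}]' >/dev/null;python3 go.py .589 .3675 .0145 85
python3 -m handwheel '[{"translation":[0,0,-0.005],"angular":[0,0,0],"hand":0.85},{"translation":[0,0,-0.01],"angular":[0,0,0],"hand":0.85},{"translation":[0,0,-0.018],"angular":[0,0,0],"hand":0.85},{"translation":[0,0,-0.022],"angular":[0,0,0],"hand":0.85},{"translation":[0,0,-0.022],"angular":[0,0,0],"hand":0.85},{"translation":[0,0,-0.02],"angular":[0,0,0],"hand":0.85},{"translation":[0,0,-0.012],"angular":[0,0,0],"hand":0.85},{"translation":[0,0,-0.006],"angular":[0,0,0],"hand":0.85},{"translation":[0,0,-0.002],"angular":[0,0,0],"hand":0.85},{"translation":[0,0,0],"angular":[0,0,0],"hand":0.85}]' >/dev/null; python3 go.py .602 -.0812 .14 85
python3 - <<'E'
from h import *
s=manip.get_state();im=manip.get_image("wrist"); cv2.imwrite("pics/w5.png",im[:,:,::-1])
E
```

```text
t 25.4 pos [0.5889 0.3674 0.0261] yaw 85.01 tilt 0.07 w 0.0279 gf 28.3 F [ 0.5 -0.7 -0.5]
tool shift mm [ 0.1  0.1 11.6] turn z 0.01
t 26.3 pos [0.5882 0.3671 0.1424] yaw 85.01 tilt 0.01 w 0.0276 gf 28.3 F [-0.2  0.1 -0.8]
tool shift mm [-445.4   52.7    2.5] turn z 0.01
```

View pics/w5.png

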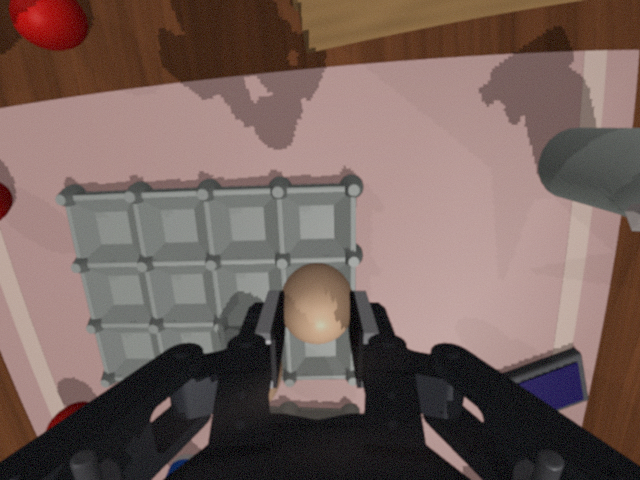

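The bantam egg is held upright at (318,303), and its cup is empty. Carrying it to the bantam tray.

```bash
python3 -m handwheel '[{"translation":[-0.0062,0.0007,0],"angular":[0,0,0],"hand":0.85},{"translation":[-0.0185,0.0022,0],"angular":[0,0,0],"hand":0.85},{"translation":[-0.0247,0.0029,0],"angular":[0,0,0],"hand":0.85},{"translation":[-0.0247,0.0029,0],"angular":[0,0,0],"hand":0.85},{"translation":[-0.0247,0.0029,0],"angular":[0,0,0],"hand":0.85},{"translation":[-0.0247,0.0029,0],"angular":[0,0,0],"hand":0.85},{"translation":[-0.0247,0.0029,0],"angular":[0,0,0],"hand":0.85},{"translation":[-0.0247,0.0029,0],"angular":[0,0,0],"hand":0.85},{"translation":[-0.0247,0.0029,0],"angular":[0,0,0],"hand":0.85},{"translation":[-0.0247,0.0029,0],"angular":[0,0,0],"hand":0.85}]' >/dev/null
python3 -m handwheel '[{"translation":[-0.0247,0.0029,0],"angular":[0,0,0],"hand":0.85},{"translation":[-0.0247,0.0029,0],"angular":[0,0,0],"hand":0.85},{"translation":[-0.0247,0.0029,0],"angular":[0,0,0],"hand":0.85},{"translation":[-0.0247,0.0029,0],"angular":[0,0,0],"hand":0.85},{"translation":[-0.0247,0.0029,0],"angular":[0,0,0],"hand":0.85},{"translation":[-0.0247,0.0029,0],"angular":[0,0,0],"hand":0.85},{"translation":[-0.0247,0.0029,0],"angular":[0,0,0],"hand":0.85},{"translation":[-0.0247,0.0029,0],"angular":[0,0,0],"hand":0.85},{"translation":[-0.0185,0.0022,0],"angular":[0,0,1.5],"hand":0.85},{"translation":[-0.0062,0.0007,0],"angular":[0,0,2],"hand":0.85}]' >/dev/null
python3 -m handwheel '[{"translation":[0,0,0],"angular":[0,0,0],"hand":0.85},{"translation":[0,0,0],"angular":[0,0,0],"hand":0.85},{"translation":[0,0,0],"angular":[0,0,0],"hand":0.85}]' >/dev/null
python3 go.py .602 -.0812 .0138 81.5;  python3 - <<'E'
from h import *
s=manip.get_state();im=manip.get_image("wrist"); cv2.imwrite("pics/w6.png",im[:,:,::-1])
print(proj([[.5945,-.1247,.004],[.601,-.0812,.004],[.5575,-.0747,.004]],*cam("wrist",s)).round(1))
E
```

```text
t 28.2 pos [ 0.6011 -0.0791  0.1421] yaw 81.56 tilt 0.08 w 0.028 gf 28.3 F [-0.  -0.3 -0. ]
tool shift mm [ -2.1   1.3 128.3] turn z 0.06
[[315.7 272.1]
 [315.8 224.8]
 [265.1 224.7]]
```

View pics/w6.png

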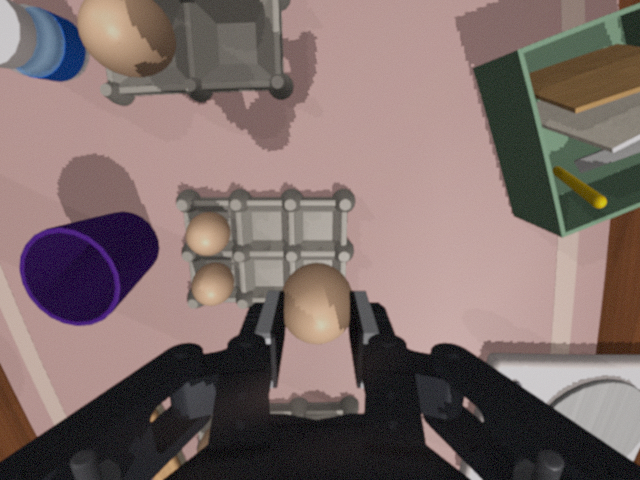

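The cup floor is at (317,226) against a predicted (316,225). Lowering.

```bash
python3 -m handwheel '[{"translation":[-0.0015,0.0015,0.008],"angular":[0,0,0],"hand":0.85},{"translation":[0,0,0.02],"angular":[0,0,0],"hand":0.85},{"translation":[0,0,0.025],"angular":[0,0,0],"hand":0.85},{"translation":[0,0,0.025],"angular":[0,0,0],"hand":0.85},{"translation":[0,0,0.02],"angular":[0,0,0],"hand":0.85},{"translation":[0,0,0.012],"angular":[0,0,0],"hand":0.85},{"translation":[0,0,0.006],"angular":[0,0,0],"hand":0.85},{"translation":[0,0,0.003],"angular":[0,0,0],"hand":0.85},{"translation":[0,0,0.002],"angular":[0,0,0],"hand":0.85},{"translation":[0,0,0],"angular":[0,0,0],"hand":0.85}]' >/dev/null
python3 -m handwheel '[{"translation":[0,0,0.002],"angular":[0,0,0],"hand":0.85},{"translation":[0,0,0.001],"angular":[0,0,0],"hand":0.85},{"translation":[0,0,0.001],"angular":[0,0,0],"hand":0.85},{"translation":[0,0,0],"angular":[0,0,0],"hand":0.85},{"translation":[0,0,0],"angular":[0,0,0],"hand":0.85},{"translation":[0,0,0],"angular":[0,0,0],"hand":0.85}]' >/dev/null
python3 go.py .602 -.0812 .0138 81.5
```

```text
t 29.6 pos [ 0.6029 -0.0821  0.0177] yaw 81.5 tilt 0.02 w 0.0277 gf 28.3 F [-0.2 -0.3  0.5]
tool shift mm [ 0.7 -1.   3.9] turn z 0.0
```

```bash
python3 -m handwheel '[{"translation":[0,-0.0005,0.001],"angular":[0,0,0],"hand":0.85},{"translation":[0,0,0.001],"angular":[0,0,0],"hand":0.85},{"translation":[0,0,0.001],"angular":[0,0,0],"hand":0.85},{"translation":[0,0,0.001],"angular":[0,0,0],"hand":0.85},{"translation":[0,0,0],"angular":[0,0,0],"hand":0.85},{"translation":[0,0,0],"angular":[0,0,0],"hand":0.85}]' >/dev/null
python3 go.py .602 -.0812 .0138 81.5
```

```text
t 30.1 pos [ 0.6023 -0.0819  0.0136] yaw 81.51 tilt 0.01 w 0.0278 gf 28.7 F [ 0.1 -1.   2. ]
tool shift mm [ 0.7 -0.4 -0.2] turn z 0.01
```

```bash
python3 -m handwheel '[{"translation":[0,0,0],"angular":[0,0,0],"hand":0.64},{"translation":[0,0,0],"angular":[0,0,0],"hand":0.6},{"translation":[0,0,0],"angular":[0,0,0],"hand":0.56},{"translation":[0,0,0],"angular":[0,0,0],"hand":0.5},{"translation":[0,0,0],"angular":[0,0,0],"hand":0.4},{"translation":[0,0,0],"angular":[0,0,0],"hand":0.35},{"translation":[0,0,0],"angular":[0,0,0],"hand":0.35},{"translation":[0,0,0],"angular":[0,0,0],"hand":0.35}]' >/dev/null
python3 -m handwheel '[{"translation":[0,0,-0.005],"angular":[0,0,0],"hand":0.35},{"translation":[0,0,-0.01],"angular":[0,0,0],"hand":0.35},{"translation":[0,0,-0.02],"angular":[0,0,0],"hand":0.35},{"translation":[0,0,-0.03],"angular":[0,0,0],"hand":0.3},{"translation":[0,0,-0.04],"angular":[0,0,0],"hand":0.2},{"translation":[0,0,-0.04],"angular":[0,0,0],"hand":0.1},{"translation":[0,0,-0.03],"angular":[0,0,0],"hand":0},{"translation":[0,0,0],"angular":[0,0,0],"hand":0}]' 25 >/dev/null
python3 eggs.py .601 -.0812 .028
python3 -m handwheel '[{"translation":[0,0,0],"angular":[0,0,-7],"hand":0},{"translation":[0,0,0],"angular":[0,0,-7],"hand":0},{"translation":[0,0,0],"angular":[0,0,-7],"hand":0},{"translation":[0,0,0],"angular":[0,0,-7],"hand":0},{"translation":[0,0,0],"angular":[0,0,-7],"hand":0},{"translation":[0,0,0],"angular":[0,0,-7],"hand":0},{"translation":[0,0,0],"angular":[0,0,-7],"hand":0},{"translation":[0,0,0],"angular":[0,0,-7],"hand":0},{"translation":[0,0,0],"angular":[0,0,-7],"hand":0},{"translation":[0,0,0],"angular":[0,0,-7],"hand":0}]' >/dev/null
python3 -m handwheel '[{"translation":[0,0,0],"angular":[0,0,-7],"hand":0},{"translation":[0,0,0],"angular":[0,0,-7],"hand":0},{"translation":[0,0,0],"angular":[0,0,-7],"hand":0},{"translation":[0,0,0],"angular":[0,0,0],"hand":0},{"translation":[0,0,0],"angular":[0,0,0],"hand":0}]' >/dev/null
python3 go.py .521 .2505 .19 172.6
```

```text
[144.7  39.8] [ 109    7   75   68 3786] [[0.488  0.0895 0.028 ]]
[549.4  78.9] [ 480   53  153   58 4723] [[0.8357 0.009  0.028 ]]
[309.  213.3] [ 292  195   35   37 1011] [[ 0.6034 -0.0816  0.028 ]]
[214.4 214.5] [ 196  196   38   38 1076] [[ 0.5145 -0.0692  0.028 ]]
[218.3 258.4] [201 241  36  36 999] [[ 0.5083 -0.1129  0.028 ]]
[316.9 401.8] [ 298  382   39   39 1233] [[ 0.5789 -0.2993  0.028 ]]
[225.1 407.1] [ 204  387   40   46 1309] [[ 0.4737 -0.2908  0.028 ]]
pred [306.38791341 213.22619825]
t 32.8 pos [ 0.6016 -0.0817  0.1877] yaw 172.33 tilt 0.1 w 0.0855 gf 0.0 F [ 0.1 -0.4  0.4]
tool shift mm [124.3 318.5  -2. ] turn z -0.27
```

The bantam egg measures within 3 mm of its cup centre. Now the goose egg.

```bash
python3 -m handwheel '[{"translation":[0.0138,0.0354,0],"angular":[0,0,0],"hand":0},{"translation":[0.0138,0.0354,0],"angular":[0,0,0],"hand":0},{"translation":[0.0138,0.0354,0],"angular":[0,0,0],"hand":0},{"translation":[0.0138,0.0354,0],"angular":[0,0,0],"hand":0},{"translation":[0.0138,0.0354,0],"angular":[0,0,0],"hand":0},{"translation":[0.0138,0.0354,0],"angular":[0,0,0],"hand":0},{"translation":[0.0138,0.0354,0],"angular":[0,0,0],"hand":0},{"translation":[0.0138,0.0354,0],"angular":[0,0,0],"hand":0},{"translation":[0.0138,0.0354,0],"angular":[0,0,0],"hand":0},{"translation":[0,0,0],"angular":[0,0,0],"hand":0}]' >/dev/null
python3 -m handwheel '[{"translation":[0,0,0],"angular":[0,0,0],"hand":0},{"translation":[0,0,0],"angular":[0,0,0],"hand":0}]' >/dev/null
python3 go.py .521 .2505 .025 172.6; python3 eggs.py .521 .2505 .046
```

```text
t 33.8 pos [0.5205 0.2498 0.1881] yaw 172.47 tilt 0.08 w 0.0854 gf 0.0 F [-0.5  0.3 -0.6]
tool shift mm [ -0.5   0.9 163.1] turn z -0.13
[154.4 220.9] [  84  190  141   64 6850] [[0.503  0.1075 0.046 ]]
[318.  221.4] [ 288  190   61   64 3000] [[0.5226 0.2515 0.046 ]]
[  8.3 251.7] [  0 235  20  36 585] [[ 0.5125 -0.0444  0.046 ]]
[613.9 322.5] [ 586  238   54  183 7643] [[0.6657 0.537  0.046 ]]
[ 20.9 330.9] [  1 314  40  35 985] [[ 0.5962 -0.0652  0.046 ]]
pred [316.61500027 219.84093689]
```

```bash
python3 -m handwheel '[{"translation":[-0.001,0.001,0.015],"angular":[0,0,0],"hand":0},{"translation":[0,0,0.03],"angular":[0,0,0],"hand":0},{"translation":[0,0,0.03],"angular":[0,0,0],"hand":0},{"translation":[0,0,0.03],"angular":[0,0,0],"hand":0},{"translation":[0,0,0.025],"angular":[0,0,0],"hand":0},{"translation":[0,0,0.018],"angular":[0,0,0],"hand":0},{"translation":[0,0,0.01],"angular":[0,0,0],"hand":0},{"translation":[0,0,0.005],"angular":[0,0,0],"hand":0},{"translation":[0,0,0],"angular":[0,0,0],"hand":0},{"translation":[0,0,0],"angular":[0,0,0],"hand":0}]'>/dev/null;python3 go.py .5215 .251 .024 172.6
python3 -m handwheel '[{"translation":[0,0,0],"angular":[0,0,0],"hand":0.1},{"translation":[0,0,0],"angular":[0,0,0],"hand":0.2},{"translation":[0,0,0],"angular":[0,0,0],"hand":0.3},{"translation":[0,0,0],"angular":[0,0,0],"hand":0.4},{"translation":[0,0,0],"angular":[0,0,0],"hand":0.5},{"translation":[0,0,0],"angular":[0,0,0],"hand":0.55},{"translation":[0,0,0],"angular":[0,0,0],"hand":0.55},{"translation":[0,0,0],"angular":[0,0,0],"hand":0.55},{"translation":[0,0,0],"angular":[0,0,0],"hand":0.55}]' 45 >/dev/null;python3 go.py .5215 .251 .024 172.6
python3 -m handwheel '[{"translation":[0,0,-0.003],"angular":[0,0,0],"hand":0.55},{"translation":[0,0,-0.004],"angular":[0,0,0],"hand":0.55},{"translation":[0,0,-0.005],"angular":[0,0,0],"hand":0.55},{"translation":[0,0,0],"angular":[0,0,0],"hand":0.55},{"translation":[0,0,0],"angular":[0,0,0],"hand":0.55}]' >/dev/null;python3 go.py .5215 .251 .024 172.6
```

```text
t 34.6 pos [0.5229 0.2507 0.0262] yaw 172.44 tilt 0.09 w 0.0853 gf 0.0 F [-0.8 -1.3  0.3]
tool shift mm [1.4 0.1 2.2] turn z -0.16
t 35.4 pos [0.5226 0.2512 0.0269] yaw 172.53 tilt 0.12 w 0.0498 gf 45.6 F [-1.1 -1.4  6.4]
tool shift mm [ 1.1 -0.4  2.9] turn z -0.07
t 35.8 pos [0.5221 0.2512 0.0378] yaw 172.51 tilt 0.04 w 0.0493 gf 46.7 F [-0.2  0.3 -1.6]
tool shift mm [ 0.6 -0.3 13.8] turn z -0.09
```

```bash
python3 -m handwheel '[{"translation":[0,0,-0.005],"angular":[0,0,0],"hand":0.55},{"translation":[0,0,-0.01],"angular":[0,0,0],"hand":0.55},{"translation":[0,0,-0.018],"angular":[0,0,0],"hand":0.55},{"translation":[0,0,-0.022],"angular":[0,0,0],"hand":0.55},{"translation":[0,0,-0.022],"angular":[0,0,0],"hand":0.55},{"translation":[0,0,-0.02],"angular":[0,0,0],"hand":0.55},{"translation":[0,0,-0.012],"angular":[0,0,0],"hand":0.55},{"translation":[0,0,-0.006],"angular":[0,0,0],"hand":0.55},{"translation":[0,0,-0.002],"angular":[0,0,0],"hand":0.55},{"translation":[0,0,0],"angular":[0,0,0],"hand":0.55}]' >/dev/null; python3 go.py .5682 .1335 .15 172.6
```

```text
t 36.6 pos [0.5218 0.251  0.1548] yaw 172.51 tilt 0.03 w 0.0494 gf 46.9 F [ 0.6 -0.2 -1.5]
tool shift mm [ -61.3 -110.5    4.8] turn z -0.09
```

```bash
python3 -m handwheel '[{"translation":[-0.004,-0.007,0],"angular":[0,0,0],"hand":0.55},{"translation":[-0.008,-0.0145,0],"angular":[0,0,0],"hand":0.55},{"translation":[-0.0125,-0.0225,0],"angular":[0,0,0],"hand":0.55},{"translation":[-0.0125,-0.0225,0],"angular":[0,0,0],"hand":0.55},{"translation":[-0.0125,-0.0225,0],"angular":[0,0,0],"hand":0.55},{"translation":[-0.008,-0.0145,0],"angular":[0,0,0],"hand":0.55},{"translation":[-0.004,-0.007,0],"angular":[0,0,0],"hand":0.55},{"translation":[0,0,0],"angular":[0,0,0],"hand":0.55},{"translation":[0,0,0],"angular":[0,0,0],"hand":0.55},{"translation":[0,0,0],"angular":[0,0,0],"hand":0.55}]' >/dev/null; python3 go.py .5682 .1335 .0265 172.6
python3 - <<'E'
from h import *
s=manip.get_state();im=manip.get_image("wrist"); cv2.imwrite("pics/w7.png",im[:,:,::-1])
print(proj([[.5682,.1335,.004],[.5599,.0701,.004],[.468,.114,.028],[.477,.178,.028]],*cam("wrist",s)).round(1))
E
```

```text
t 37.5 pos [0.5677 0.1343 0.154 ] yaw 172.53 tilt 0.09 w 0.0495 gf 46.9 F [ 0.1  0.3 -0. ]
tool shift mm [ -0.8  -0.7 127.5] turn z -0.07
[[314.8 218.2]
 [243.7 218.2]
 [272.3 102. ]
 [356.9 102.9]]
```

View pics/w7.png

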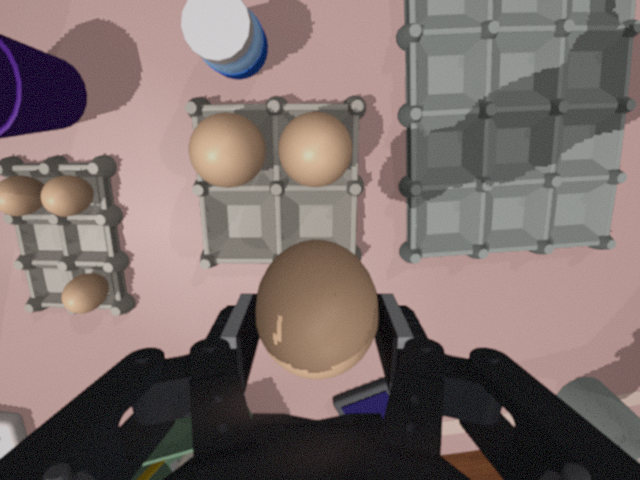

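The goose egg is upright. The tray's corner post at (358,105) matches the predicted (357,103). Lowering into the right-hand free cup.

```bash
python3 -m handwheel '[{"translation":[-0.0005,0,0.008],"angular":[0,0,0],"hand":0.55},{"translation":[0,0,0.02],"angular":[0,0,0],"hand":0.55},{"translation":[0,0,0.025],"angular":[0,0,0],"hand":0.55},{"translation":[0,0,0.025],"angular":[0,0,0],"hand":0.55},{"translation":[0,0,0.02],"angular":[0,0,0],"hand":0.55},{"translation":[0,0,0.012],"angular":[0,0,0],"hand":0.55},{"translation":[0,0,0.006],"angular":[0,0,0],"hand":0.55},{"translation":[0,0,0.003],"angular":[0,0,0],"hand":0.55},{"translation":[0,0,0.002],"angular":[0,0,0],"hand":0.55},{"translation":[0,0,0],"angular":[0,0,0],"hand":0.55}]' >/dev/null
python3 -m handwheel '[{"translation":[0,0,0.001],"angular":[0,0,0],"hand":0.55},{"translation":[0,0,0.001],"angular":[0,0,0],"hand":0.55},{"translation":[0,0,0],"angular":[0,0,0],"hand":0.55},{"translation":[0,0,0],"angular":[0,0,0],"hand":0.55}]' >/dev/null
python3 go.py .5682 .1335 .0265 172.6
```

```text
t 38.7 pos [0.5692 0.1334 0.0319] yaw 172.5 tilt 0.05 w 0.0495 gf 46.9 F [-0.3  0.2 -1.7]
tool shift mm [ 1.  -0.   5.4] turn z -0.1
```

```bash
python3 -m handwheel '[{"translation":[0.0005,0,0.001],"angular":[0,0,0],"hand":0.55},{"translation":[0,0,0.001],"angular":[0,0,0],"hand":0.55},{"translation":[0,0,0.001],"angular":[0,0,0],"hand":0.55},{"translation":[0,0,0.001],"angular":[0,0,0],"hand":0.55},{"translation":[0,0,0.001],"angular":[0,0,0],"hand":0.55},{"translation":[0,0,0],"angular":[0,0,0],"hand":0.55},{"translation":[0,0,0],"angular":[0,0,0],"hand":0.55}]' >/dev/null
python3 go.py .5682 .1335 .0265 172.6
```

```text
t 39.3 pos [0.5687 0.1334 0.027 ] yaw 172.51 tilt 0.04 w 0.0498 gf 47.5 F [-0.8  0.7  3.4]
tool shift mm [0.5 0.  0.5] turn z -0.09
```

Contact at 3.4 N, so it is seated. Releasing and retreating straight up.

```bash
python3 -m handwheel '[{"translation":[0,0,0],"angular":[0,0,0],"hand":0.39},{"translation":[0,0,0],"angular":[0,0,0],"hand":0.36},{"translation":[0,0,0],"angular":[0,0,0],"hand":0.33},{"translation":[0,0,0],"angular":[0,0,0],"hand":0.28},{"translation":[0,0,0],"angular":[0,0,0],"hand":0.2},{"translation":[0,0,0],"angular":[0,0,0],"hand":0.1},{"translation":[0,0,0],"angular":[0,0,0],"hand":0.1},{"translation":[0,0,0],"angular":[0,0,0],"hand":0.1}]' >/dev/null
python3 -m handwheel '[{"translation":[0,0,-0.005],"angular":[0,0,0],"hand":0.1},{"translation":[0,0,-0.01],"angular":[0,0,0],"hand":0.1},{"translation":[0,0,-0.02],"angular":[0,0,0],"hand":0.1},{"translation":[0,0,-0.03],"angular":[0,0,0],"hand":0.1},{"translation":[0,0,-0.04],"angular":[0,0,0],"hand":0.1},{"translation":[0,0,-0.04],"angular":[0,0,0],"hand":0.1},{"translation":[0,0,-0.03],"angular":[0,0,0],"hand":0},{"translation":[0,0,0],"angular":[0,0,0],"hand":0},{"translation":[0,0,0],"angular":[0,0,0],"hand":0},{"translation":[0,0,0],"angular":[0,0,0],"hand":0}]' >/dev/null
python3 go.py .5682 .1335 .2 172.6
python3 eggs.py .5682 .1335 .046
python3 - <<'E'
from h import *
im=manip.get_image("scene")[:,:,::-1]; w=manip.get_image("wrist")[:,:,::-1]
cv2.imwrite("pics/end.png",np.hstack([cv2.resize(im,(400,300)),cv2.resize(w,(400,300))]))
E
```

```text
t 40.8 pos [0.5679 0.1334 0.2016] yaw 172.51 tilt 0.01 w 0.0858 gf 0.0 F [ 0.5 -1.8 -0.4]
tool shift mm [-0.3  0.1  1.6] turn z -0.09
[241.5 146.4] [ 209  115   65   64 3174] [[0.4982 0.0777 0.046 ]]
[316.3 145.8] [ 285  114   63   65 3113] [[0.5064 0.1421 0.046 ]]
[ 77.5 186.6] [  34  169   86   36 2295] [[ 0.5115 -0.0795  0.046 ]]
[316.2 216.8] [ 287  187   59   61 2793] [[0.5688 0.1338 0.046 ]]
[112.8 273. ] [ 93 257  39  34 987] [[ 0.5982 -0.0707  0.046 ]]
pred [315.73359855 216.2481029 ]
```

View pics/end.png

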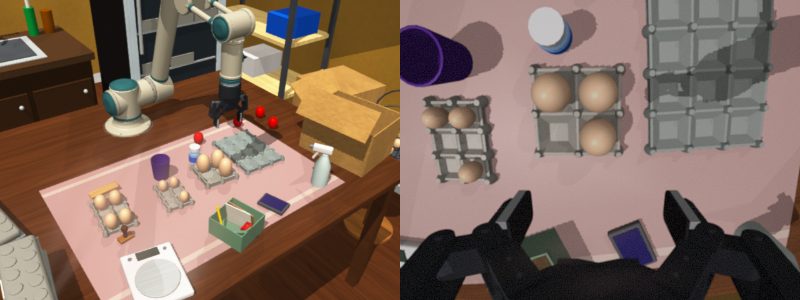

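All four eggs stand upright in their cups, and the cup and jar have not moved.

```bash
python3 -c "from rig import manip; print(manip.sign_off())"
```

```text
the job is handed in; nothing more can be done
None
```

I set all four eggs upright in free cups of the trays for their size, left the jar and purple cup where they stood, and handed the job in at about 41 s; the sign-off gave no verdict.

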